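# Comb scattered pens into rows

### The job

Take the blue pen comb by its wooden handle and comb the three scattered pens on the wooden board into straight, parallel rows, one pen lying along each of the three red lines. Use only the comb on the pens, not your fingers, then set the comb gently back on its feet on the cork pad, lying the long way along it, and let go; leave the other things on the desk alone.

Things in the scene. Friction and masses are not known exactly. Their poses are not given: they have to be found in the camera images.
- board: Fixed wooden board, 240 (x) by 230 (y) mm, 8 thick; origin: centre of underside; x points away from the robot. Dark lip on the near (-x) edge, inner face x=-112, top 22 above the desk. Three red lines along x at y=-64, 0, +64 are the rows. Pens start one near each line, slanting 12 to 18 degrees either way, all ends between the lip and x=+95. All in mm.
- comb: Blue comb, 0.2 kg, 133x198x86 mm, on its feet on the pad. Origin: under mid-handle, at foot level. Wooden handle 26 (x) by 90 (y), height 36-86. Tooth tips at x=-70, y=-96,-32,32,96. Three lanes at y=-64,0,64: mouth 59 wide, funnelling to 15 at x=-9, straight to x=+60, open behind; slick walls 30 high, plate above. Drawn tips first (-x) just above the board, each lane straightens one pen; pens jammed against the lip bind.
- pad: Fixed cork pad, 250 mm along its x by 150 mm along its y, 4 mm thick, on the desk; origin at the centre of its underside. The comb's parking place: the comb's long side (its y) lies along the pad's x, either way round.
- pen_blue: Blue ball pen, 140 mm long, 12 mm wide, 10 mm high, lying flat; origin under the middle of its length, on the level of its underside; its own y axis runs along the pen. It slides and does not roll; 10 to 22 g
- pen_black: Black ball pen, 140 mm long, 12 mm wide, 10 mm high, lying flat; origin under the middle of its length, on the level of its underside; its own y axis runs along the pen. It slides and does not roll; 10 to 22 g
- fountain_pen: Dark red fountain pen with gold trim, 140 mm long, 13 mm wide, 12 mm high, lying flat; origin under the middle of its length, on the level of its underside; its own y axis runs along the pen. It slides and does not roll; 10 to 22 g
- glue_stick: Red and white glue stick standing upright, 29 mm across, 91 mm high; origin under its middle. Bystander.
- sticky_notes: Pad of yellow sticky notes, 77 x 77 x 18 mm; origin under its middle. Bystander.

How it is judged (in metres and radians):
On the way, in this order (a step that is already met when the one before it is completed fails the run):
1. the comb has been lifted off and brought to the board (horizontal distance between comb and board below 0.2 m), for 0.1 s.
2. the three pens lie in parallel rows, one along each red line (angle between the y axis of each of pen_blue, pen_black, fountain_pen and the x axis of board, either way round below 0.17 rad and x of pen_blue in the frame of board between -0.06 and 0.05 m and z of pen_blue in the frame of board between 0.004 and 0.013 m and x of pen_black in the frame of board between -0.06 and 0.05 m and z of pen_black in the frame of board between 0.004 and 0.013 m and x of fountain_pen in the frame of board between -0.06 and 0.05 m and z of fountain_pen in the frame of board between 0.004 and 0.013 m and (y of pen_blue in the frame of board between -0.076 and -0.052 m or y of pen_black in the frame of board between -0.076 and -0.052 m or y of fountain_pen in the frame of board between -0.076 and -0.052 m) and (y of pen_blue in the frame of board between -0.012 and 0.012 m or y of pen_black in the frame of board between -0.012 and 0.012 m or y of fountain_pen in the frame of board between -0.012 and 0.012 m) and (y of pen_blue in the frame of board between 0.052 and 0.076 m or y of pen_black in the frame of board between 0.052 and 0.076 m or y of fountain_pen in the frame of board between 0.052 and 0.076 m)), for 0.2 s.
At the end, for the whole second after the job is handed in: Each red line has one pen lying flat and still, its middle within 12 mm of the line and between board x -60 and +50 mm, within 0.17 rad of its direction. The comb stands upright, still, on the pad: origin within 30 mm of its centre in x and y, long sides within 0.3 rad (all of step 2 and linear speed of each of pen_blue, pen_black, fountain_pen, comb below 0.02 m/s and x of comb in the frame of pad between -0.03 and 0.03 m and y of comb in the frame of pad between -0.03 and 0.03 m and z of comb in the frame of pad between 0.001 and 0.009 m and angle between the y axis of comb and the x axis of pad, either way round below 0.3 rad and angle between comb's own z axis and vertical below 0.06 rad); the robot touches nothing.
It fails at once if the fingers touched a pen (contact force between the fingers and pen_blue above 0.5 N or contact force between the fingers and pen_black above 0.5 N or contact force between the fingers and fountain_pen above 0.5 N).
It fails at once if a bystander was moved by more than 30 mm (distance of any of glue_stick, sticky_notes from where it was at the start of the episode above 0.03 m).
It fails at once if the comb was dropped: falling, out of the fingers, from more than 15 mm above its place (z of comb in the frame of pad above 0.019 m and contact force between the fingers and comb below 0.1 N and linear speed of comb above 0.25 m/s).
It also fails if it takes over 64 s, if anything falls off the work surface, if the arm or the gripper's body presses on something with over 40 N, if the wrist force passes 120 N, or if a joint passes its speed limit or range.

### The arm

A 6-joint arm with a two-finger parallel gripper is mounted at the origin on the work surface; the furniture and walls round the work are solid. World frame = base frame: x ahead of the robot, y to its left, z up, the work surface at z = 0. Lengths are in m, angles in degrees, forces in N, time in s.
With the tool pointing down it reaches from about 0.4 to 0.825 m from the base axis. Payload 7 kg.
Tool frame: the origin (TCP) lies on the centre line of the jaws, within the pads' length; the fingertips stand 14 mm ahead of it and the grasp point (between the pads) lies 5 mm behind it; z points along the fingers, y is the line along which they close (so a half turn about z gives the same grasp; the last joint's range is limited). The gripper opens to 88 mm and grips with 3 to 60 N. Pads are 19 mm wide; open, the fingers measure 130 mm over their backs; the gripper's body (78 mm by 193 mm) begins 47 mm behind the grasp point.
Start: joints at [-51.904, 20.546, 0.682, 0, -70.136, -16.507], TCP at [0.248, -0.628, 0.241] pointing down, gripper open.
Joint ranges: [-176.03, 176.03], [-82.01, 121.73], [-58.28, 71.71], [-173.87, 95.51], [-174.79, -0.11], [-173.66, 173.66]. Speed limits (degrees/s): [136.94, 136.94, 172.46, 180, 180, 180].

### API

Orientations are given as [roll, pitch, yaw] about the fixed x, y, z axes, in that order (R = Rz(yaw) Ry(pitch) Rx(roll)).
In Python, from plant import r gives the robot as it stands.
- The arm moves only by the tool send_rows, never from a script. Its argument "steps" is a list of rows, each an object with "dp": the shift along the tool's x, y, z in mm, a list of three; "roll": the turn about the tool's z in rad; "jaw": the opening in per cent of the stroke, from 0 (shut) to 100 (fully open). In form: [{"dp": [tx, ty, tz], "roll": roll, "jaw": jaw}, ...]. A call has 1 to 5 rows; each row is the pose to reach, as a shift and turn from the pose commanded when the call began, along the tool's axes at that moment; what a row does not reach only later rows make up. A row lasts 1/8 s, in which the tool goes at most 62.5 mm and 10.7 degrees, less where a joint would pass 70% of its speed; a pose out of reach is approached as far as the arm can. A call with a gripper value outside its range is refused whole. The fingers move at their own pace and stop on an object; "newtons" is the grip in N (left out, the last holds). Time passes only in rows, so rows that repeat a pose let the fingers close. It gives the time, the measured TCP pose, the force, the opening and the grip force at its end, in the units of the state.
- r.get_state(): the state, without advancing time (a new reading comes with each control period).
- r.capture(name): name is "scene" or "top"; returns a dict with "image" (384x512x3 uint8, blue, green, red), "K" (3x3 intrinsics, pixels), "rvec" (rotation vector, rad) and "tvec" (3), from world to camera coordinates, as OpenCV has them. Camera axes: x right, y down, z forward; pixel columns grow to the right and rows downward; lengths in m; the calibration is good to about 2 mm. A picture is of the moment at which its call begins. There is no depth.
- r.close_job(): hands the job in; it is judged then, once.
The state is a dict: "time_s": time; "joints": joint angles; "qd": joint speeds; "joint_torque": joint torques, N m; "tcp_pos": TCP position; "eef_rot": TCP orientation; "contact_force": force on the tool from outside, world axes, zero at the start; "moment": the same for the moment, N m; "gripper_width": finger opening in m; "gripper_force": force on a finger pad.
Only numpy, scipy, OpenCV 4.12 (cv2) and the standard library are available. Lean on these libraries where they do the work, as an engineer would, in place of code of your own. Each camera call takes 0.05 s, during which the arm holds its last target. There are 200 camera calls.

## Working session

There is one attempt and no reset: what is moved stays moved. The work goes in short steps, Python scripts to look and compute and a tool call to move; the robot and the scene stay as the last step left them, time stands still between calls to the robot, and variables do not carry over. Pictures are saved under pics/ and viewed, at most 10 in all, crops included, and the job is handed in when it is done.

Besides the shell and the picture viewer there is one more tool, called after "Call:" as a command line: name --argument value ..., lists and objects as JSON in quotes. send_rows: Moves the arm, as the interface text tells. Its arguments: {"type":"object","properties":{"steps":{"type":"array","items":{"type":"object","properties":{"dp":{"type":"array","items":{"type":"number"}},"roll":{"type":"number"},"jaw":{"type":"number"}}}},"newtons":{"type":"number"}},"required":["steps"]}

```bash
mkdir -p pics; ls
cat > h.py <<'E'
import numpy as np, cv2
from plant import r
def cap(n,f=None):
    c=r.capture(n)
    if f: cv2.imwrite('pics/'+f,c['image'])
    return c
def ray(c,uv,z):
    R=cv2.Rodrigues(np.array(c['rvec'],float))[0]; t=np.array(c['tvec'],float).ravel()
    uv=np.atleast_2d(np.array(uv,float)); d=np.c_[uv,np.ones(len(uv))]@np.linalg.inv(np.array(c['K'])).T@R
    o=-R.T@t
    return o+d*((z-o[2])/d[:,2])[:,None]
def proj(c,P):
    return cv2.projectPoints(np.array(P,float).reshape(-1,3),np.array(c['rvec'],float),np.array(c['tvec'],float),np.array(c['K'],float),None)[0].reshape(-1,2)
def tri(c1,p1,c2,p2):
    Ps=[]
    for c in(c1,c2):
        R=cv2.Rodrigues(np.array(c['rvec'],float))[0]; Ps.append(np.array(c['K'])@np.c_[R,np.array(c['tvec']).ravel()])
    X=cv2.triangulatePoints(Ps[0],Ps[1],np.array(p1,float).reshape(-1,2).T,np.array(p2,float).reshape(-1,2).T)
    return (X[:3]/X[3]).T
E
python3 - <<'E'
from h import *
import pickle
a=cap('scene','s.png');b=cap('top','t.png')
pickle.dump((a,b),open('c0.pkl','wb'))
for c in(a,b):
    R=cv2.Rodrigues(np.array(c['rvec'],float))[0];print(-R.T@np.array(c['tvec']).ravel(),c['K'][0][0])
print(r.get_state())
E
```

```text
pics
[0.14342091 0.56894414 0.52659105] 382.01726391304527
[ 0.39792032 -0.02086614  1.06927268] 432.48958988890803
{'time_s': 0.1, 'joints': array([-5.19032755e+01,  2.05897290e+01,  6.39396761e-01, -1.80967074e-02,
       -7.01355733e+01, -1.65082250e+01]), 'qd': array([-0.01017759, -0.0861499 ,  0.08478769,  0.13445272,  0.07393303,
        0.04974036]), 'joint_torque': array([-1.04226827e-03, -5.84162199e+01,  2.93752849e+01,  7.01546565e+00,
        1.01941256e-02, -6.34711841e-05]), 'tcp_pos': array([ 0.24820113, -0.62726821,  0.239691  ]), 'eef_rot': array([ 1.79912801e+02, -8.10107813e-03, -1.58417656e+02]), 'contact_force': array([ 0.01969123,  0.10698746, -0.6751507 ]), 'moment': array([-0.00708958,  0.03493953,  0.0220189 ]), 'gripper_force': 0.0, 'gripper_width': 0.08768973259434854}
```

View pics/s.png

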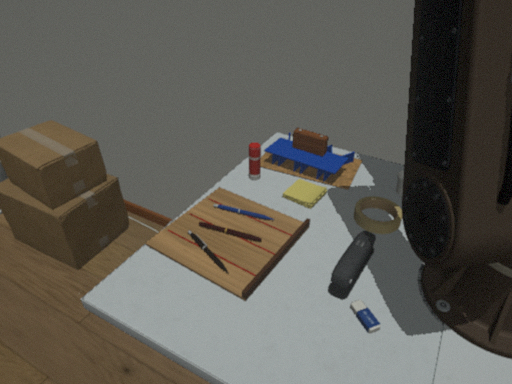

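View pics/t.png

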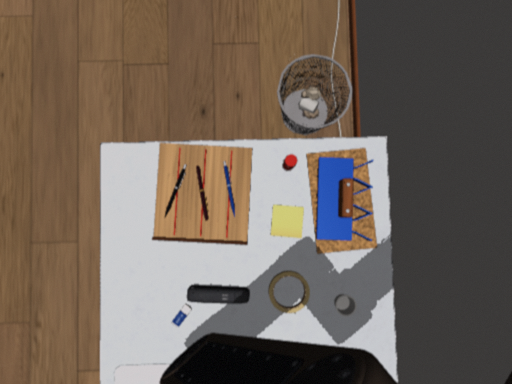

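The top view has world −y to the right and +x up. The board is centred near (203,193). The comb is at (345,198) with its tips pointing right, standing on the cork pad. The bystanders are the glue stick (291,161) and the notes (288,221). In the scene view the handle is near (310,142).

```bash
cat > m.py <<'E'
from h import *
import pickle
def hsv(c): return cv2.cvtColor(c['image'],cv2.COLOR_BGR2HSV)
def blob(m,roi,k=0):
    z=np.zeros_like(m);x0,y0,x1,y1=roi;z[y0:y1,x0:x1]=m[y0:y1,x0:x1]
    if k: z=cv2.morphologyEx(z,cv2.MORPH_CLOSE,np.ones((k,k)))
    cs=cv2.findContours(z,cv2.RETR_EXTERNAL,cv2.CHAIN_APPROX_NONE)[0]
    return max(cs,key=cv2.contourArea)[:,0,:]
def rect(P):
    (cx,cy),(w,h),an=cv2.minAreaRect((P[:,:2]*1000).astype(np.float32))
    return np.round([cx,cy,w,h,an],1)
E
python3 - <<'E'
from m import *
a,b=pickle.load(open('c0.pkl','rb'))
H=hsv(b)
for n,u in [('board',(195,230)),('cork',(313,180)),('handle',(346,198)),('bluec',(330,180)),('red',(232,160)),('white',(130,180))]: print(n,H[u[1],u[0]])
wood=cv2.inRange(H,(5,60,40),(25,255,255))
bd=blob(wood,(145,139,262,255),9); print('board',rect(ray(b,bd,.008)))
pd=blob(cv2.inRange(H,(5,60,40),(25,255,255)),(303,143,382,260),25); print('pad',rect(ray(b,pd,.004)))
hm=cv2.inRange(H,(0,80,20),(14,255,170)); hd=blob(hm,(334,170,360,225),3); print('handle px',cv2.minAreaRect(hd)); print('handle z.09',rect(ray(b,hd,.09)))
bl=cv2.inRange(H,(105,120,40),(130,255,255)); pl=blob(bl,(310,150,350,245),3); print('plate',cv2.minAreaRect(pl),rect(ray(b,pl,.04)))
# scene handle
S=hsv(a); print('Sh',S[142,310]); h2=blob(cv2.inRange(S,(0,80,20),(14,255,200)),(285,122,335,160),3)
print('scene handle bbox',cv2.boundingRect(h2)); print(cv2.approxPolyDP(h2.reshape(-1,1,2),3,True)[:,0].tolist())
print('top approx',cv2.approxPolyDP(hd.reshape(-1,1,2),2,True)[:,0].tolist())
big=np.vstack([cv2.resize(a['image'][115:195,250:380],None,fx=5,fy=5)]); cv2.imwrite('pics/z1.png',big)
big=cv2.resize(b['image'][135:265,140:390],None,fx=3.2,fy=3.2,interpolation=cv2.INTER_CUBIC); cv2.imwrite('pics/z2.png',big)
E
```

```text
board [ 16 125 161]
cork [ 16 140 177]
handle [ 11 171 124]
bluec [111 203 180]
red [ 13 136 167]
white [113   5 206]
board [480.3 106.  261.9 256.4  88.7]
pad [ 448.9 -247.3  249.3  148.8    4.3]
handle px ((349.0, 197.5), (37.0, 20.0), 90.0)
handle z.09 [ 450.5 -247.2   45.6   84.6   87.8]
plate ((333.0, 198.0), (32.0, 82.0), 0.0) [ 453.1 -220.3   76.7  195.9   87.9]
Sh [ 11 107  69]
scene handle bbox (293, 128, 35, 27)
[[294, 131], [294, 146], [319, 154], [325, 151], [326, 136], [297, 128]]
top approx [[344, 179], [340, 182], [339, 214], [352, 216], [352, 210], [356, 208], [352, 204], [359, 205], [353, 202], [356, 191], [353, 190], [353, 183], [359, 183]]
```

View pics/z1.png

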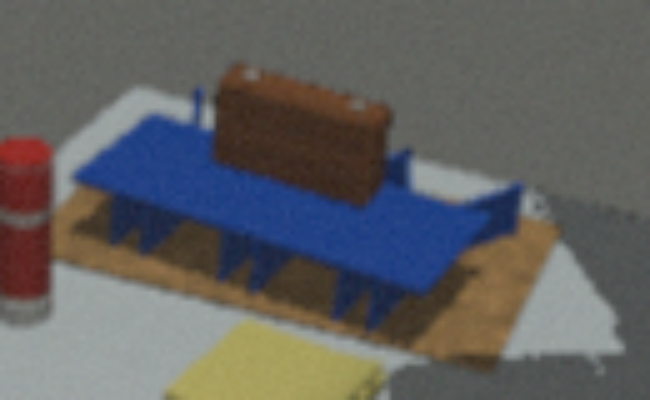

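View pics/z2.png

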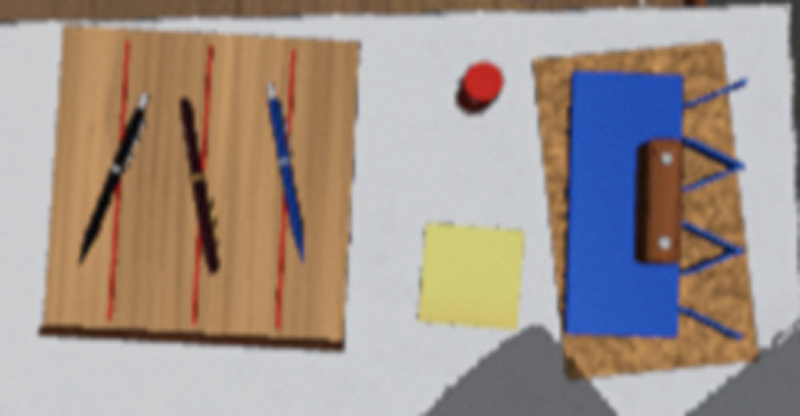

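z1 shows the comb upright, with its two screw heads at (252,74) and (358,105). z2 shows the red lines (ends near (127,42)/(110,320), (211,46)/(194,322) and (294,48)/(278,327)), the cork corners and the handle screws at (666,158) and (664,243).

Run:
```python
from m import *
a,b=pickle.load(open('c0.pkl','rb'))
Z=lambda p:(np.array(p)+.5)/3.2-.5+[140,135]
S=lambda p:(np.array(p)+.5)/5-.5+[250,115]
print('screws',tri(a,S([(252,74),(358,105)]),b,Z([(666,158),(664,243)])).round(4).tolist())
# notes corner plate corner heights: plate front-left corners
print('plate',tri(a,S([(155,115),(75,178),(428,293)]),b,Z([(684,75),(573,71),(567,333)])).round(4).tolist())
print('padcorn',tri(a,S([(558,230)]),b,Z([(757,358)])).round(4).tolist())
L=ray(b,Z([(127,42),(110,320),(211,46),(194,322),(294,48),(278,327)]),.008)[:,:2]
print('lines',L.round(4).tolist(),[np.degrees(np.arctan2(*(L[i]-L[i+1])[::-1])).round(2) for i in(0,2,4)])
B=ray(b,Z([(63,27),(360,42)]),.008)[:,:2];N=ray(b,Z([(344,341),(42,325)]),.022)[:,:2];print('board',B.round(4).tolist(),N.round(4).tolist(),np.linalg.norm(B[0]-B[1]))
P=ray(b,Z([(533,60),(722,42),(757,358),(568,378)]),.004)[:,:2];print('pad',P.round(4).tolist(),P.mean(0),np.degrees(np.arctan2(*((P[0]+P[1]-P[2]-P[3]))[::-1])))
Q=ray(b,Z([(573,71),(684,75),(678,336),(567,333)]),.038)[:,:2];print('plate',Q.round(4).tolist(),np.degrees(np.arctan2(*((Q[0]+Q[1]-Q[2]-Q[3]))[::-1])))
pens=ray(b,Z([(145,97),(80,262),(184,99),(214,270),(271,86),(302,260)]),.014)[:,:2];print('pens',pens.round(4).tolist())
```

```text
screws [[0.4798, -0.2458, 0.0912], [0.42, -0.2418, 0.0912]]
plate [[0.5468, -0.2742, 0.0371], [0.5514, -0.1906, 0.0374], [0.3551, -0.1794, 0.0371]]
padcorn [[0.3314, -0.3311, -0.0]]
lines [[0.5874, 0.1497], [0.3739, 0.1652], [0.5829, 0.085], [0.3708, 0.1013], [0.58, 0.021], [0.3655, 0.0374]] [np.float64(-4.15), np.float64(-4.4), np.float64(-4.39)]
board [[0.6001, 0.1988], [0.5836, -0.0301]] [[0.3542, -0.0128], [0.3717, 0.2137]] 0.22953715983876755
pad [[0.5673, -0.1643], [0.5784, -0.3124], [0.3328, -0.3296], [0.3211, -0.1836]] [ 0.44990993 -0.24749329] 4.239555448507775
plate [[0.5529, -0.1897], [0.5481, -0.2734], [0.3526, -0.2614], [0.3568, -0.1787]] -3.3426386510290227
pens [[0.5435, 0.1355], [0.4185, 0.1863], [0.5413, 0.1057], [0.41, 0.0849], [0.5499, 0.0389], [0.416, 0.0179]]
```

```bash
cat > go.py <<'E'
# usage: go.py x y z theta  (mm, deg; theta = world direction of tool x)
import sys; from h import *
s=r.get_state(); p=s['tcp_pos']*1000; R,P,Y=s['eef_rot']; t=np.radians(Y)
x,y,z,th=map(float,sys.argv[1:5]); d=np.array([x,y,z])-p
c,n=np.cos(t),np.sin(t)
dr=(Y-th+180)%360-180
print('t%.2f'%s['time_s'],'p',p.round(1),'rpy',s['eef_rot'].round(2),'j6 %.0f'%s['joints'][5],'F',s['contact_force'].round(1),'w %.4f f %.1f'%(s['gripper_width'],s['gripper_force']))
print('dp',[round(c*d[0]+n*d[1],1),round(n*d[0]-c*d[1],1),round(-d[2],1)],'roll %.3f (%.1f deg)'%(np.radians(dr),dr))
E
python3 go.py 450 -244 160 -3.5
```

```text
t0.10 p [ 248.2 -627.3  239.7] rpy [ 1.7991e+02 -1.0000e-02 -1.5842e+02] j6 -17 F [ 0.   0.1 -0.7] w 0.0877 f 0.0
dp [np.float64(-328.6), np.float64(282.2), np.float64(79.7)] roll -2.704 (-154.9 deg)
```

Call:
send_rows --steps '[{"dp": [-66,57,16],"roll": -0.18,"jaw": 100},{"dp": [-132,114,32],"roll": -0.36,"jaw": 100},{"dp": [-198,171,48],"roll": -0.54,"jaw": 100},{"dp": [-264,228,64],"roll": -0.72,"jaw": 100},{"dp": [-329,283,80],"roll": -0.9,"jaw": 100}]'

```text
time_s: 0.72
tcp_pos: [0.3914, -0.3535, 0.1836]
eef_rot: [180.0, 0.0, -106.5]
contact_force: [1.9, -0.1, -0.2]
gripper_width: 0.0876
gripper_force: 0.0
```

```bash
python3 go.py 450 -244 160 -3.5
```

```text
t0.72 p [ 391.4 -353.5  183.6] rpy [ 180.      0.   -106.52] j6 4 F [ 1.9 -0.1 -0.2] w 0.0876 f 0.0
dp [np.float64(-121.7), np.float64(-25.0), np.float64(23.6)] roll -1.798 (-103.0 deg)
```

```bash
python3 -c "
from h import *;s=r.get_state();print(s['joints'].round(1),s['qd'].round(1))"
```

```text
[-20.8   9.3 -22.5  -0.  -58.1   4.3] [ 56.3  -8.6 -23.9   0.1  15.6  26.2]
```

Call:
send_rows --steps '[{"dp": [-60,-12,12],"roll": -0.18,"jaw": 100},{"dp": [-122,-25,24],"roll": -0.36,"jaw": 100},{"dp": [-122,-25,24],"roll": -0.54,"jaw": 100},{"dp": [-122,-25,24],"roll": -0.72,"jaw": 100},{"dp": [-122,-25,24],"roll": -0.9,"jaw": 100}]'

```text
time_s: 1.35
tcp_pos: [0.4502, -0.2454, 0.1597]
eef_rot: [180.0, 0.0, -54.9]
contact_force: [-0.5, -0.4, 0.2]
gripper_width: 0.0876
gripper_force: 0.0
```

```bash
python3 go.py 450 -244 160 -3.5;  python3 -c "
from h import *;s=r.get_state();print(s['joints'].round(1),s['qd'].round(1))"
```

```text
t1.35 p [ 450.2 -245.4  159.7] rpy [ 1.7997e+02  3.0000e-02 -5.4890e+01] j6 42 F [-0.5 -0.4  0.2] w 0.0876 f 0.0
dp [np.float64(-1.2), np.float64(-0.6), np.float64(-0.3)] roll -0.897 (-51.4 deg)
[ -6.6   9.4 -26.   -0.  -54.6  41.7] [-0.5  0.1 -0.  -0.1  0.1 82. ]
```

Call:
send_rows --steps '[{"dp": [-1,0,0],"roll": -0.18,"jaw": 100},{"dp": [-1,0,0],"roll": -0.36,"jaw": 100},{"dp": [-1,0,0],"roll": -0.54,"jaw": 100},{"dp": [-1,0,0],"roll": -0.72,"jaw": 100},{"dp": [-1,0,0],"roll": -0.897,"jaw": 100}]'

```text
time_s: 1.98
tcp_pos: [0.4494, -0.245, 0.1598]
eef_rot: [-180.0, 0.0, -3.6]
contact_force: [0.0, 0.3, -0.2]
gripper_width: 0.088
gripper_force: 0.0
```

```bash
python3 go.py 450 -244 63 -3.5
python3 - <<'E'
from h import *
c=cap('scene');cv2.imwrite('pics/g1.png',cv2.resize(c['image'][40:220,220:420],None,fx=3,fy=3))
E
```

```text
t1.98 p [ 449.4 -245.   159.8] rpy [-1.7999e+02  3.0000e-02 -3.5500e+00] j6 93 F [ 0.   0.3 -0.2] w 0.0880 f 0.0
dp [np.float64(0.5), np.float64(-1.0), np.float64(96.8)] roll -0.001 (-0.1 deg)
```

View pics/g1.png

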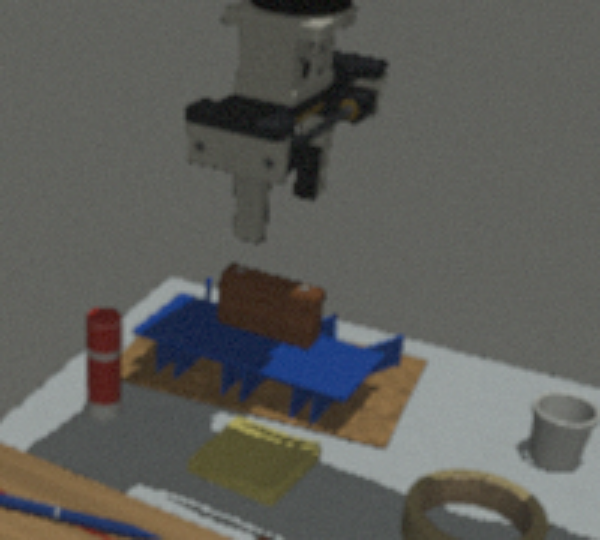

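The open fingers sit above the handle at about (270,300) in the crop, one on each side. Now I'll descend and grip.

Call:
send_rows --steps '[{"dp": [0.5,-1,45],"roll": 0,"jaw": 100},{"dp": [0.5,-1,80],"roll": 0,"jaw": 100},{"dp": [0.5,-1,97],"roll": 0,"jaw": 100},{"dp": [0.5,-1,97],"roll": 0,"jaw": 100},{"dp": [0.5,-1,97],"roll": 0,"jaw": 60}]' --newtons 35

```text
time_s: 2.65
tcp_pos: [0.4507, -0.2442, 0.0637]
eef_rot: [180.0, -0.0, -3.9]
contact_force: [0.7, 0.4, 0.8]
gripper_width: 0.0824
gripper_force: 0.0
```

Call:
send_rows --steps '[{"dp": [0,0,0],"roll": 0,"jaw": 10},{"dp": [0,0,0],"roll": 0,"jaw": 10},{"dp": [0,0,0],"roll": 0,"jaw": 10},{"dp": [0,0,0],"roll": 0,"jaw": 10},{"dp": [0,0,0],"roll": 0,"jaw": 10}]' --newtons 35

```text
time_s: 3.28
tcp_pos: [0.4502, -0.2441, 0.0631]
eef_rot: [-180.0, -0.0, -3.9]
contact_force: [0.3, 0.5, -0.5]
gripper_width: 0.0334
gripper_force: 0.0
```

Call:
send_rows --steps '[{"dp": [0,0,0],"roll": 0,"jaw": 10},{"dp": [0,0,0],"roll": 0,"jaw": 10},{"dp": [0,0,0],"roll": 0,"jaw": 10},{"dp": [0,0,0],"roll": 0,"jaw": 10}]'

```text
time_s: 3.78
tcp_pos: [0.4502, -0.2441, 0.063]
eef_rot: [180.0, 0.0, -3.9]
contact_force: [-0.4, -0.4, 0.7]
gripper_width: 0.026
gripper_force: 35.0
```

Call:
send_rows --steps '[{"dp": [0,0,-20],"roll": 0,"jaw": 10},{"dp": [0,0,-60],"roll": 0,"jaw": 10},{"dp": [0,0,-110],"roll": 0,"jaw": 10},{"dp": [0,0,-137],"roll": 0,"jaw": 10},{"dp": [0,0,-137],"roll": 0,"jaw": 10}]'

```text
time_s: 4.4
tcp_pos: [0.4512, -0.2442, 0.202]
eef_rot: [180.0, -0.2, -3.9]
contact_force: [0.1, 0.5, -2.9]
gripper_width: 0.0262
gripper_force: 35.0
```

```bash
python3 go.py 660 79.5 200 -93.9
python3 - <<'E'
from h import *
c=cap('scene');cv2.imwrite('pics/g2.png',cv2.resize(c['image'][40:220,220:420],None,fx=3,fy=3))
E
```

```text
t4.40 p [ 451.2 -244.2  202. ] rpy [179.99  -0.24  -3.88] j6 93 F [ 0.1  0.5 -2.9] w 0.0262 f 35.0
dp [np.float64(186.4), np.float64(-337.1), np.float64(2.0)] roll 1.571 (90.0 deg)
```

View pics/g2.png

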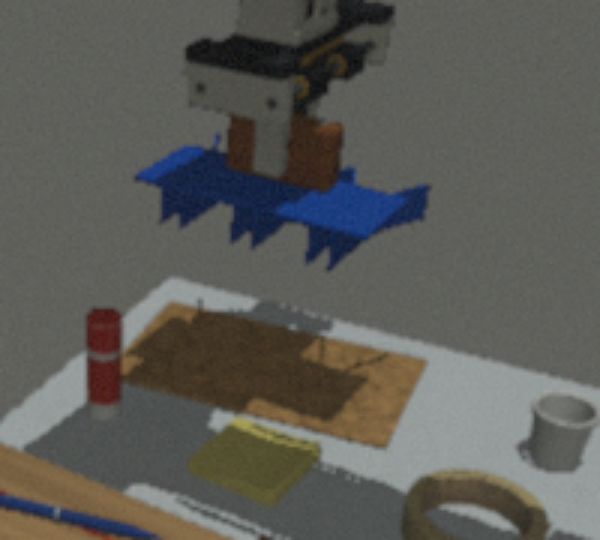

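The comb is held level, just as it stood on the pad (crop centre about (280,190)), and the pad is empty below. I'll swing it over to the far side of the board.

Call:
send_rows --steps '[{"dp": [20,-36,2],"roll": 0.17,"jaw": 10},{"dp": [41,-74,2],"roll": 0.34,"jaw": 10},{"dp": [62,-112,2],"roll": 0.52,"jaw": 10},{"dp": [83,-150,2],"roll": 0.69,"jaw": 10},{"dp": [104,-188,2],"roll": 0.87,"jaw": 10}]'

```text
time_s: 5.08
tcp_pos: [0.5662, -0.0623, 0.1958]
eef_rot: [179.8, 0.1, -54.1]
contact_force: [-0.1, -0.4, -2.4]
gripper_width: 0.0257
gripper_force: 35.0
```

```bash
python3 go.py 657.5 79.5 200 -94.3
```

```text
t5.08 p [566.2 -62.3 195.8] rpy [ 1.7982e+02  1.1000e-01 -5.4070e+01] j6 23 F [-0.1 -0.4 -2.4] w 0.0257 f 35.0
dp [np.float64(-61.3), np.float64(-157.1), np.float64(-4.2)] roll 0.702 (40.2 deg)
```

Call:
send_rows --steps '[{"dp": [-15,-39,0],"roll": 0.17,"jaw": 10},{"dp": [-31,-78,0],"roll": 0.34,"jaw": 10},{"dp": [-46,-118,0],"roll": 0.51,"jaw": 10},{"dp": [-61,-157,0],"roll": 0.68,"jaw": 10},{"dp": [-61,-157,0],"roll": 0.68,"jaw": 10}]'

```text
time_s: 5.7
tcp_pos: [0.6573, 0.0807, 0.1946]
eef_rot: [179.8, -0.1, -92.7]
contact_force: [-0.9, 0.9, -3.3]
gripper_width: 0.0255
gripper_force: 35.0
```

```bash
python3 go.py 657.5 79.5 85 -94.3
```

```text
t5.70 p [657.3  80.7 194.6] rpy [ 1.7977e+02 -7.0000e-02 -9.2680e+01] j6 -26 F [-0.9  0.9 -3.3] w 0.0255 f 35.0
dp [np.float64(1.2), np.float64(-0.2), np.float64(109.6)] roll 0.028 (1.6 deg)
```

Call:
send_rows --steps '[{"dp": [0.5,0,40],"roll": 0.01,"jaw": 10},{"dp": [1,0,80],"roll": 0.028,"jaw": 10},{"dp": [1,0,109],"roll": 0.028,"jaw": 10},{"dp": [1,0,109],"roll": 0.028,"jaw": 10},{"dp": [1,0,109],"roll": 0.028,"jaw": 10}]'

```text
time_s: 6.32
tcp_pos: [0.6574, 0.0772, 0.0895]
eef_rot: [-180.0, -0.0, -94.3]
contact_force: [0.3, -0.1, -2.1]
gripper_width: 0.0259
gripper_force: 35.0
```

```bash
python3 go.py 657.5 79.5 69 -94.3
python3 - <<'E'
from h import *
import pickle
a=cap('scene');b=cap('top');pickle.dump((a,b),open('c1.pkl','wb'))
A=cv2.resize(a['image'][140:300,120:330],None,fx=2.9,fy=2.9);B=cv2.resize(b['image'][70:255,140:270],None,fx=2.9,fy=2.9)
h=max(A.shape[0],B.shape[0]);o=np.zeros((600,800,3),np.uint8)
B=cv2.resize(b['image'][70:265,145:265],None,fx=3,fy=3);A=cv2.resize(a['image'][130:310,130:276],None,fx=3,fy=3)
o[:A.shape[0],:A.shape[1]]=A[:600];o[:B.shape[0],440:440+B.shape[1]]=B
cv2.imwrite('pics/d1.png',o)
E
```

```text
t6.33 p [657.4  77.2  89.5] rpy [-1.7999e+02 -2.0000e-02 -9.4260e+01] j6 -28 F [ 0.3 -0.1 -2.1] w 0.0259 f 35.0
dp [np.float64(-2.3), np.float64(0.1), np.float64(20.5)] roll 0.001 (0.0 deg)
```

View pics/d1.png

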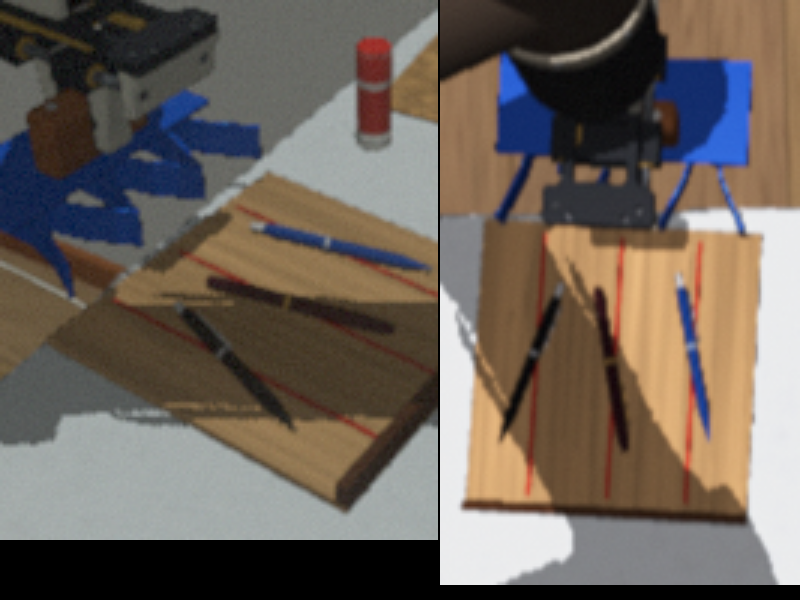

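Run:
```python
from h import *
import pickle
a,b=pickle.load(open('c1.pkl','rb'))
q=lambda p:(np.array(p)+.5-[440,0])/3-.5+[145,70]
y=np.radians(-4.3);R=np.array([[np.cos(y),np.sin(y)],[-np.sin(y),np.cos(y)]])
c=np.array([.473,.0934])
f=lambda p,z:((ray(b,q(p),z)[:,:2]-c)@R.T*1000).round(1).tolist()
for z in(.03,.06):print('tips',z,f([(500,218),(662,228),(743,232)],z))
print('plate corners',f([(498,56),(752,62),(748,165),(497,152)],.065))
print('lines',f([(547,237),(528,492),(623,243),(608,497),(700,245),(687,500)],.008))
print('far corners',f([(485,221),(763,236)],.008),'lip top',f([(463,503),(746,516)],.022))
```

```text
tips 0.03 [[117.5, 97.1], [116.5, -33.7], [116.7, -99.2]]
tips 0.06 [[112.2, 90.8], [111.2, -36.2], [111.5, -99.8]]
plate corners [[239.6, 99.7], [246.0, -99.8], [163.7, -101.0], [163.2, 95.5]]
lines [[107.8, 62.1], [-101.8, 64.4], [106.1, -0.6], [-102.5, -0.7], [107.9, -63.9], [-101.7, -64.9]]
far corners [[118.3, 113.8], [118.2, -115.4]] lip top [[-112.8, 113.2], [-111.6, -113.7]]
```

The right-hand view shows the tips at the board's far edge, at (500,218), (662,228) and (743,232). They match the lanes to within about 1.5 mm. Next I'll lower the comb and start the draw.

Call:
send_rows --steps '[{"dp": [-1.5,0,10],"roll": 0,"jaw": 10},{"dp": [-1.8,0,20],"roll": 0,"jaw": 10},{"dp": [-1.8,0,20],"roll": 0,"jaw": 10},{"dp": [-1.8,12,20],"roll": 0,"jaw": 10},{"dp": [-1.8,24,20],"roll": 0,"jaw": 10}]'

```text
time_s: 7.05
tcp_pos: [0.6324, 0.0811, 0.0691]
eef_rot: [180.0, 0.0, -94.3]
contact_force: [0.9, -0.0, -3.0]
gripper_width: 0.0258
gripper_force: 35.0
```

```bash
python3 go.py 473 93 69 -94.3
```

```text
t7.05 p [632.4  81.1  69.1] rpy [179.99   0.   -94.31] j6 -29 F [ 0.9 -0.  -3. ] w 0.0258 f 35.0
dp [np.float64(0.1), np.float64(159.9), np.float64(0.1)] roll -0.000 (-0.0 deg)
```

Call:
send_rows --steps '[{"dp": [0,12,0],"roll": 0,"jaw": 10},{"dp": [0,24,0],"roll": 0,"jaw": 10},{"dp": [0,36,0],"roll": 0,"jaw": 10},{"dp": [0,48,0],"roll": 0,"jaw": 10},{"dp": [0,60,0],"roll": 0,"jaw": 10}]'

```text
time_s: 7.68
tcp_pos: [0.5728, 0.0857, 0.0691]
eef_rot: [-180.0, 0.0, -94.3]
contact_force: [0.2, 0.6, -3.0]
gripper_width: 0.0259
gripper_force: 35.0
```

Call:
send_rows --steps '[{"dp": [0,10,0],"roll": 0,"jaw": 10},{"dp": [0,20,0],"roll": 0,"jaw": 10},{"dp": [0,30,0],"roll": 0,"jaw": 10},{"dp": [0,40,0],"roll": 0,"jaw": 10},{"dp": [0,50,0],"roll": 0,"jaw": 10}]'

```text
time_s: 8.3
tcp_pos: [0.523, 0.0893, 0.0691]
eef_rot: [180.0, -0.0, -94.3]
contact_force: [-0.2, 0.6, -2.6]
gripper_width: 0.0256
gripper_force: 35.0
```

```bash
python3 go.py 473 93 69 -94.3
python3 - <<'E'
from h import *
a=cap('scene');b=cap('top')
o=np.zeros((600,800,3),np.uint8)
B=cv2.resize(b['image'][70:265,145:265],None,fx=3,fy=3);A=cv2.resize(a['image'][130:310,130:276],None,fx=3,fy=3)
o[:A.shape[0],:A.shape[1]]=A[:600];o[:B.shape[0],440:440+B.shape[1]]=B
cv2.imwrite('pics/d2.png',o)
E
```

```text
t8.30 p [523.   89.3  69.1] rpy [180.   -0.  -94.3] j6 -35 F [-0.2  0.6 -2.6] w 0.0256 f 35.0
dp [np.float64(0.1), np.float64(50.2), np.float64(0.1)] roll 0.000 (0.0 deg)
```

View pics/d2.png

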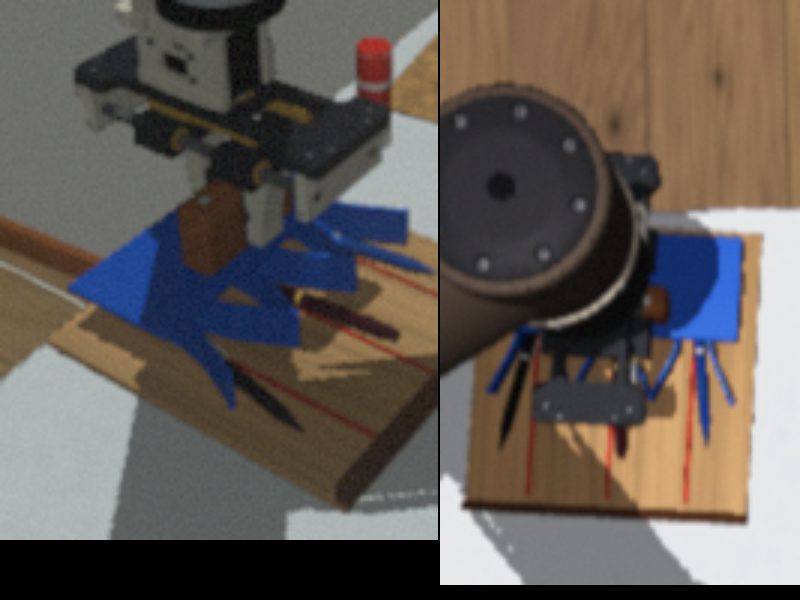

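All three pens are inside the lanes and straightening. Their near ends are at about (503,440), (620,450) and (708,437). I'll keep drawing.

Call:
send_rows --steps '[{"dp": [0,9,0],"roll": 0,"jaw": 10},{"dp": [0,18,0],"roll": 0,"jaw": 10},{"dp": [0,27,0],"roll": 0,"jaw": 10},{"dp": [0,36,0],"roll": 0,"jaw": 10},{"dp": [0,45,0],"roll": 0,"jaw": 10}]'

```text
time_s: 9.02
tcp_pos: [0.4782, 0.0927, 0.0691]
eef_rot: [-180.0, 0.0, -94.3]
contact_force: [0.8, -0.5, -2.5]
gripper_width: 0.0262
gripper_force: 35.0
```

Call:
send_rows --steps '[{"dp": [0,8,0],"roll": 0,"jaw": 10},{"dp": [0,16,0],"roll": 0,"jaw": 10},{"dp": [0,25,0],"roll": 0,"jaw": 10},{"dp": [0,25,0],"roll": 0,"jaw": 10},{"dp": [0,25,0],"roll": 0,"jaw": 10}]'

```text
time_s: 9.65
tcp_pos: [0.4542, 0.0948, 0.0692]
eef_rot: [-180.0, 0.0, -94.3]
contact_force: [-0.8, 0.1, -2.5]
gripper_width: 0.0259
gripper_force: 35.0
```

```bash
python3 go.py 473 93 69 -94.3
python3 - <<'E'
from h import *
a=cap('scene');b=cap('top')
o=np.zeros((600,800,3),np.uint8)
B=cv2.resize(b['image'][70:265,145:265],None,fx=3,fy=3);A=cv2.resize(a['image'][130:310,130:276],None,fx=3,fy=3)
o[:A.shape[0],:A.shape[1]]=A[:600];o[:B.shape[0],440:440+B.shape[1]]=B
cv2.imwrite('pics/d3.png',o)
E
```

```text
t9.65 p [454.2  94.8  69.2] rpy [-1.7998e+02  1.0000e-02 -9.4280e+01] j6 -40 F [-0.8  0.1 -2.5] w 0.0259 f 35.0
dp [np.float64(0.4), np.float64(-18.9), np.float64(0.2)] roll 0.000 (0.0 deg)
```

View pics/d3.png

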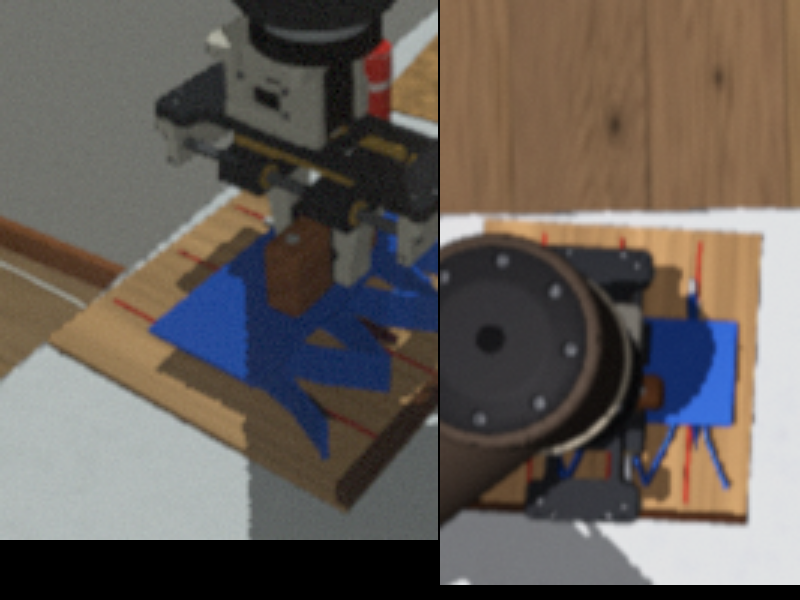

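The blue pen's far end sticks straight out behind its lane on the line, at about (693,285). I'll lift straight up.

Call:
send_rows --steps '[{"dp": [0,0,-6],"roll": 0,"jaw": 10},{"dp": [0,0,-20],"roll": 0,"jaw": 10},{"dp": [0,0,-45],"roll": 0,"jaw": 10},{"dp": [0,0,-90],"roll": 0,"jaw": 10},{"dp": [0,0,-131],"roll": 0,"jaw": 10}]'

```text
time_s: 10.38
tcp_pos: [0.4539, 0.0945, 0.2026]
eef_rot: [-179.9, 0.0, -94.3]
contact_force: [1.1, 0.7, -2.6]
gripper_width: 0.0261
gripper_force: 35.0
```

```bash
python3 go.py 450 -247.5 200 4.2
```

```text
t10.38 p [453.9  94.5 202.6] rpy [-1.7994e+02  3.0000e-02 -9.4290e+01] j6 -41 F [ 1.1  0.7 -2.6] w 0.0261 f 35.0
dp [np.float64(341.3), np.float64(-21.7), np.float64(2.6)] roll -1.719 (-98.5 deg)
```

Call:
send_rows --steps '[{"dp": [34,-2,0],"roll": -0.17,"jaw": 10},{"dp": [68,-4,0],"roll": -0.34,"jaw": 10},{"dp": [102,-6,0],"roll": -0.52,"jaw": 10},{"dp": [136,-8,0],"roll": -0.69,"jaw": 10},{"dp": [170,-11,0],"roll": -0.87,"jaw": 10}]'

```text
time_s: 11.0
tcp_pos: [0.452, -0.0769, 0.2013]
eef_rot: [-179.9, -0.0, -44.1]
contact_force: [0.4, 0.2, -2.3]
gripper_width: 0.0258
gripper_force: 35.0
```

```bash
python3 go.py 450 -247.5 200 4.2;python3 - <<'E'
from m import *
b=cap('top');pickle.dump(b,open('c2.pkl','wb'))
cv2.imwrite('pics/p1.png',cv2.resize(b['image'][130:260,140:270],None,fx=4.5,fy=4.5,interpolation=cv2.INTER_CUBIC))
E
```

```text
t11.00 p [452.  -76.9 201.3] rpy [-1.7993e+02 -4.0000e-02 -4.4110e+01] j6 31 F [ 0.4  0.2 -2.3] w 0.0258 f 35.0
dp [np.float64(117.3), np.float64(123.9), np.float64(1.3)] roll -0.843 (-48.3 deg)
```

View pics/p1.png

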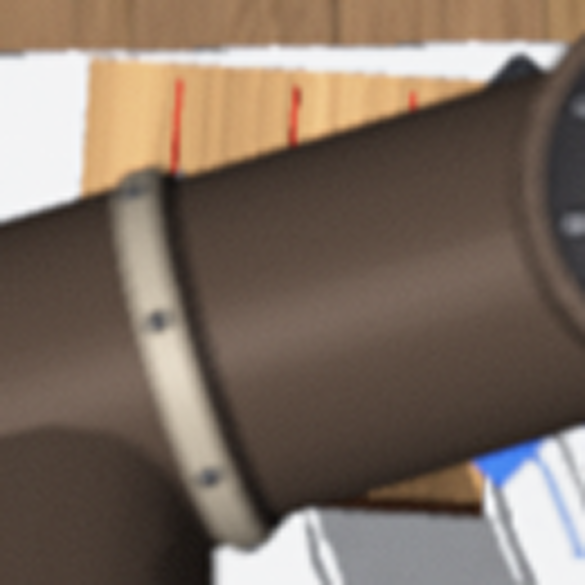

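The arm hides the pens in this view, with only the far board edge at row 70 showing. I'll go on to the pad and check the pens by colour masks from there.

Call:
send_rows --steps '[{"dp": [24,25,0],"roll": -0.17,"jaw": 10},{"dp": [48,50,0],"roll": -0.34,"jaw": 10},{"dp": [72,75,0],"roll": -0.51,"jaw": 10},{"dp": [96,100,0],"roll": -0.68,"jaw": 10},{"dp": [117,122,0],"roll": -0.81,"jaw": 10}]'

```text
time_s: 11.68
tcp_pos: [0.4501, -0.2461, 0.2012]
eef_rot: [180.0, -0.1, 2.2]
contact_force: [0.3, -0.2, -2.3]
gripper_width: 0.026
gripper_force: 35.0
```

```bash
python3 go.py 450 -247.5 110 4.2;cat > pens.py <<'E'
from m import *
b=cap('top');a=cap('scene')
y=np.radians(-4.3);R=np.array([[np.cos(y),np.sin(y)],[-np.sin(y),np.cos(y)]]);c0=np.array([.472,.093])
for nm,c in(('top',b),('scene',a)):
    H=hsv(c); 
    cor=proj(c,np.c_[(np.array([(-.105,-.108),(.112,-.108),(.112,.108),(-.105,.108)])@R)+c0,np.full(4,.008)])
    M=np.zeros(H.shape[:2],np.uint8);cv2.fillConvexPoly(M,cor.round().astype(np.int32),255)
    dark=cv2.inRange(H,(0,0,0),(180,255,60)); blue=cv2.inRange(H,(105,90,0),(130,255,255))
    n,l,s,_=cv2.connectedComponentsWithStats(cv2.bitwise_or(dark,blue)&M,connectivity=8)
    for i in range(1,n):
        if s[i,4]<40: continue
        v,u=np.nonzero(l==i); P=(ray(c,np.c_[u,v],.014)[:,:2]-c0)@R.T*1000
        (cx,cy),(w,h),an=cv2.minAreaRect(P.astype(np.float32))
        q=P-P.mean(0);e=np.linalg.svd(q,full_matrices=False)[2][0]
        print(nm,s[i,4],'c %.0f %.1f'%(cx,cy),'size %.0f %.0f'%(w,h),'ang %.1f'%np.degrees(np.arctan(e[1]/e[0])),c['image'][v,u].mean(0).round())
E
python3 pens.py
```

```text
t11.68 p [ 450.1 -246.1  201.2] rpy [ 1.7999e+02 -5.0000e-02  2.2000e+00] j6 99 F [ 0.3 -0.2 -2.3] w 0.0260 f 35.0
dp [np.float64(-0.1), np.float64(1.4), np.float64(91.2)] roll -0.035 (-2.0 deg)
top 48 c 36 1.6 size 49 5 ang 6.7 [26. 22. 51.]
top 44 c 25 62.5 size 6 40 ang -4.9 [26. 27. 29.]
top 597 c -30 -67.6 size 156 49 ang 10.9 [42. 42. 49.]
top 60 c -33 66.8 size 6 59 ang -4.9 [23. 23. 28.]
top 60 c -32 -2.4 size 63 5 ang 4.2 [27. 21. 53.]
scene 70 c 44 -60.8 size 43 12 ang 2.8 [82. 50. 39.]
scene 111 c -19 -65.7 size 69 12 ang 4.0 [82. 49. 39.]
scene 94 c 35 2.5 size 55 11 ang 2.9 [28. 32. 48.]
scene 158 c -35 -3.2 size 74 13 ang 3.4 [27. 31. 49.]
scene 83 c 26 62.6 size 10 45 ang -5.9 [29. 34. 39.]
scene 140 c -38 67.7 size 10 73 ang -5.0 [29. 35. 40.]
```

The pens lie within about 5° of the lines, at y ≈ −63, 0 and 65 mm, with x near 0. Now I'll set the comb down.

Call:
send_rows --steps '[{"dp": [0,1,30],"roll": -0.02,"jaw": 10},{"dp": [0,1.4,70],"roll": -0.035,"jaw": 10},{"dp": [0,1.4,105],"roll": -0.035,"jaw": 10},{"dp": [0,1.4,122],"roll": -0.035,"jaw": 10},{"dp": [0,1.4,122],"roll": -0.035,"jaw": 10}]'

```text
time_s: 12.4
tcp_pos: [0.4496, -0.2458, 0.0776]
eef_rot: [-180.0, 0.1, 3.9]
contact_force: [-0.0, 0.3, -2.4]
gripper_width: 0.0258
gripper_force: 35.0
```

```bash
python3 go.py 450 -247.5 63 4.2
```

```text
t12.40 p [ 449.6 -245.8   77.6] rpy [-1.7997e+02  1.3000e-01  3.9300e+00] j6 101 F [-0.   0.3 -2.4] w 0.0258 f 35.0
dp [np.float64(0.3), np.float64(1.7), np.float64(14.6)] roll -0.005 (-0.3 deg)
```

Call:
send_rows --steps '[{"dp": [0,1.5,5],"roll": 0,"jaw": 10},{"dp": [0,1.5,9],"roll": 0,"jaw": 10},{"dp": [0,1.5,12],"roll": 0,"jaw": 10},{"dp": [0,1.5,14],"roll": 0,"jaw": 10},{"dp": [0,1.5,14.5],"roll": 0,"jaw": 10}]'

```text
time_s: 13.02
tcp_pos: [0.4503, -0.2477, 0.0635]
eef_rot: [-180.0, 0.0, 4.0]
contact_force: [-1.1, 0.1, -2.1]
gripper_width: 0.0257
gripper_force: 35.0
```

Call:
send_rows --steps '[{"dp": [0,0,0],"roll": 0,"jaw": 10},{"dp": [0,0,0],"roll": 0,"jaw": 10}]'

```text
time_s: 13.28
tcp_pos: [0.4504, -0.2477, 0.0636]
eef_rot: [180.0, -0.0, 4.0]
contact_force: [0.5, 0.8, -2.5]
gripper_width: 0.0259
gripper_force: 35.0
```

Call:
send_rows --steps '[{"dp": [0,0,0.5],"roll": 0,"jaw": 10},{"dp": [0,0,1],"roll": 0,"jaw": 10},{"dp": [0,0,1],"roll": 0,"jaw": 10}]'

```text
time_s: 13.65
tcp_pos: [0.4506, -0.2478, 0.063]
eef_rot: [180.0, -0.0, 4.0]
contact_force: [-2.5, -0.0, 4.7]
gripper_width: 0.0259
gripper_force: 35.0
```

Contact: the force on the tool went from −2.5 to +4.7 N. I'll open gently and retreat.

Call:
send_rows --steps '[{"dp": [0,0,0],"roll": 0,"jaw": 40},{"dp": [0,0,0],"roll": 0,"jaw": 60},{"dp": [0,0,0],"roll": 0,"jaw": 80},{"dp": [0,0,0],"roll": 0,"jaw": 100},{"dp": [0,0,0],"roll": 0,"jaw": 100}]'

```text
time_s: 14.28
tcp_pos: [0.4503, -0.2477, 0.0625]
eef_rot: [-180.0, 0.0, 4.0]
contact_force: [-0.2, 0.3, -0.8]
gripper_width: 0.0694
gripper_force: 0.0
```

Call:
send_rows --steps '[{"dp": [0,0,0],"roll": 0,"jaw": 100},{"dp": [0,0,-20],"roll": 0,"jaw": 100},{"dp": [0,0,-60],"roll": 0,"jaw": 100},{"dp": [0,0,-110],"roll": 0,"jaw": 100},{"dp": [0,0,-150],"roll": 0,"jaw": 100}]'

```text
time_s: 14.9
tcp_pos: [0.4505, -0.2478, 0.2146]
eef_rot: [180.0, -0.1, 4.0]
contact_force: [1.1, -0.0, -0.3]
gripper_width: 0.0875
gripper_force: 0.0
```

```bash
python3 go.py 300 -560 240 4.2
```

```text
t14.90 p [ 450.5 -247.8  214.6] rpy [ 1.7998e+02 -7.0000e-02  3.9700e+00] j6 101 F [ 1.1 -0.  -0.3] w 0.0875 f 0.0
dp [np.float64(-171.8), np.float64(301.1), np.float64(-25.4)] roll -0.004 (-0.2 deg)
```

Call:
send_rows --steps '[{"dp": [-34,60,-5],"roll": 0.1,"jaw": 100},{"dp": [-68,120,-10],"roll": 0.2,"jaw": 100},{"dp": [-102,180,-15],"roll": 0.3,"jaw": 100},{"dp": [-136,240,-20],"roll": 0.4,"jaw": 100},{"dp": [-171,300,-25],"roll": 0.5,"jaw": 100}]'

```text
time_s: 15.52
tcp_pos: [0.3142, -0.5303, 0.2353]
eef_rot: [180.0, -0.0, -24.9]
contact_force: [1.4, -0.5, -0.7]
gripper_width: 0.0879
gripper_force: 0.0
```

```bash
python3 pens.py
python3 - <<'E'
from m import *
b=cap('top');H=hsv(b)
bl=cv2.inRange(H,(105,120,40),(130,255,255)); pl=blob(bl,(305,140,390,262),0)
bp=cv2.approxPolyDP(pl.reshape(-1,1,2),3,True)[:,0]
core=cv2.morphologyEx(bl,cv2.MORPH_OPEN,np.ones((9,9))); pc=blob(core,(305,140,390,262))
print('plate',rect(ray(b,pc,.038)),'(expect at start 453.1 -220..)')
a,b0=pickle.load(open('c0.pkl','rb')); H0=hsv(b0); c=blob(cv2.morphologyEx(cv2.inRange(H0,(105,120,40),(130,255,255)),cv2.MORPH_OPEN,np.ones((9,9))),(305,140,390,262)); print('plate0',rect(ray(b0,c,.038)))
for n,lo,hi,roi in(('note',(22,80,80),(35,255,255),(262,195,312,245)),('glue',(170,120,60),(180,255,255),(275,145,305,175))):
    print(n,[rect(ray(q,blob(cv2.inRange(hsv(q),lo,hi),roi),.05))[:2].tolist() for q in(b0,b)])
E
```

```text
top 58 c 36 1.6 size 54 5 ang 5.2 [19. 18. 40.]
top 59 c 44 -62.8 size 44 7 ang 4.6 [104.  51.  32.]
top 56 c 27 61.8 size 8 43 ang -5.3 [24. 25. 27.]
top 63 c -17 -65.0 size 68 5 ang 4.8 [110.  50.  29.]
top 73 c -36 67.3 size 7 64 ang -5.2 [18. 20. 26.]
top 77 c -34 -2.5 size 66 5 ang 4.4 [20. 17. 41.]
scene 71 c 44 -60.8 size 43 12 ang 2.9 [85. 54. 43.]
scene 99 c -19 -65.7 size 69 12 ang 4.2 [88. 53. 42.]
scene 88 c 35 2.5 size 56 11 ang 2.7 [28. 33. 49.]
scene 149 c -35 -3.4 size 72 12 ang 3.4 [30. 33. 50.]
scene 84 c 26 62.6 size 10 45 ang -5.7 [30. 35. 40.]
scene 140 c -38 67.8 size 10 73 ang -5.0 [30. 36. 40.]
plate [ 450.2 -227.6  196.5   84.1    4.5] (expect at start 453.1 -220..)
plate0 [ 452.5 -224.1   82.7  195.2   86.9]
note [[400.8, -107.5], [401.0, -107.7]]Traceback (most recent call last):
  File "<stdin>", line 9, in <module>
  File "m.py", line 8, in blob
    return max(cs,key=cv2.contourArea)[:,0,:]
           ~~~^^^^^^^^^^^^^^^^^^^^^^^^
ValueError: max() iterable argument is empty
```

Pens are within about 5° and 3 mm of the lines. The comb is centred on the pad at 4.5°, against 4.2° for the pad.

```bash
python3 -c "
from h import *
print(r.close_job())"
```

```text
the job is handed in; nothing more can be done
None
```

The job is handed in (the hand-in gave no verdict): in the last camera check the three pens lay along the red lines, within about 3 mm and 5°, the comb stood released at the middle of the cork pad, and the sticky notes had not moved; the glue stick's final position was not measured, but the comb was carried well above it.

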